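# Refit the turntable's drive gear and hold it down

## Robot

A 6-joint arm with a two-finger parallel gripper is mounted at the origin on the work surface. World frame = base frame: x ahead of the robot, y to its left, z up, the work surface at z = 0. Lengths are in m, angles in rad, forces in N, time in s.
With the tool pointing down it reaches from about 0.425 to 0.925 m from the base axis. Payload 12.5 kg.
Tool frame: the origin (TCP) lies midway between the tips of the shut fingers; the grasp point (between the pads) lies env.grip_point_offset behind it (env.grip_point_offset is the distance from the TCP to the grasp point, in m); x points along the fingers, z is the direction in which the jaws open and shut, and the axes are right-handed (so a half turn about x gives the same grasp; the last joint's range is limited). The gripper opens to 85 mm and grips with 20 to 120 N. Pads are 22 mm wide; open, the fingers measure 114 mm over their backs; the gripper's body (76 mm by 85 mm) begins 54 mm behind the grasp point. The pads swing forward as they close: fully open they stand 13 mm farther back than shut.
Start: joints at [1.04, 0.491, 1.559, -0, 1.092, -0.106], TCP at [0.258, 0.569, 0.231] pointing down, gripper open.
Joint ranges: [-3.1, 3.1], [-0.84, 2.19], [0.05, 2.79], [-1.13, 4.28], [0.06, 2.93], [-2.69, 2.69]. Speed limits (rad/s): [2.22, 2.22, 2.79, 3.14, 3.14, 3.14].

## Interface

Orientations are given as a unit quaternion [w, x, y, z].
In Python, from station import env, eyes gives the robot as it stands.
- The arm moves only by the tool servo_tool, never from a script. Its arguments are lists of equal length, an entry for each row: "gripper": the closure, from 0 (fully open) to 1 (shut); "delta_pos": the shift along the world's x, y, z in units of 60 mm (1.0 is 60 mm), a list of three; "turn": the turn about the world's z in units of 10 degrees (1.0 is 10 degrees). A call has 1 to 8 rows; each row shifts and turns the commanded pose from where the row before left it; what a row does not reach is not made up. A row lasts 1/8 s, in which the tool goes at most 62.5 mm and 10.7 degrees, less where a joint would pass 70% of its speed; a pose out of reach is approached as far as the arm can. A call is refused whole if a number of a shift passes 1 or a number of a turn 1, either way. A call with a gripper value outside its range is refused whole. The fingers move at their own pace and stop on an object; the grip force is fixed at half the most. Time passes only in rows, so rows that do not move let the fingers close. It gives the time, the measured TCP pose, the force and the opening at its end, in the units of the state.
- env.get_obs(): the state, without advancing time (a new reading comes with each control period).
- eyes.read_camera(name): name is "side" or "top" or "wrist"; returns a dict with "frame" (400x640x3 uint8, red, green, blue), "camera_matrix" (3x3 intrinsics, pixels), "rvec" (rotation vector, rad) and "tvec" (3), from world to camera coordinates, as OpenCV has them; the wrist camera has in their place "mount" (4x4, takes a point from camera to tool coordinates, whose origin is the TCP and whose axes are the tool frame's). Camera axes: x right, y down, z forward; pixel columns grow to the right and rows downward; lengths in m; the calibration is good to about 2 mm. A picture is of the moment at which its call begins: read the wrist's pose just before it. There is no depth.
- env.sign_off(): hands the job in, once; it reports no verdict.
The state is a dict: "time": time; "joints": joint angles; "joint_velocities": joint speeds; "tau": joint torques, N m; "eef_pos": TCP position; "tcp_rot": TCP orientation; "wrist_force": force on the tool from outside, world axes, zero at the start; "torque": the same for the moment, N m; "width": opening from 0.0 (shut) to 1.0 (fully open).
Only numpy, scipy, OpenCV 4.12 (cv2) and the standard library are available. Lean on these libraries where they do the work, as an engineer would, in place of code of your own. Each camera call takes 0.05 s, during which the arm holds its last target.

## Task

Put the orange drive gear back on the pot-decorating turntable: pick it up by its square hub, set it flat side down on the upright cross-splined spindle, turn it until the splines mesh and slide it all the way down, pressing the black spring collar fully down. Finish while still holding the gear pressed home against the spring (do not let go: I will put the retaining clip in), and leave the other things on the table where they are.

Things in the scene. Friction and masses are not known exactly. Their poses are not given: they have to be found in the camera images.
- gear: loose orange plastic gear, 0.11 kg, lying flat, 90 mm across the teeth; origin: centre of its flat underside, z up. Toothed disc 12 mm thick; on it a 36 mm square hub, top 50 mm above the underside. Right through runs a cross-shaped bore: two slots 11 mm wide, 27 mm long along the gear's x and y, which are also square to the hub's faces. Fits the spindle in any of four quarter turns.
- gear_hub (a point): on the gear's axis, 36 mm above its underside and 14 mm below the hub's top: the height to grip the hub (fingertips should stay 13 mm or more above the underside, to clear the toothed disc). Axes as the gear's.
- spindle_tip (a point): centre of the flat top of the upright steel spindle on the grey housing, 94 mm above the table. Cross section: two bars 8 mm wide, 24 mm long along this point's x and y; z up. The cross runs 48 mm down from the tip. Stiff (0.8 N m to turn it), it stays as it stands, at its own heading, not the housing's. 1.5 mm of play all round in the bore, about 6 degrees either way.
- collar (a joint): black spring collar, a ring 44 mm across round the spindle's foot. Value in m: 0 up (top 60 mm above the table, 34 mm below the spindle tip), 0.008 fully down on its stop (top 52 mm above the table). The gear's underside presses it: 3.5 N starts it, 9 N holds it fully down; let go, it springs up.
- turntable: grey housing, fixed to the table, 235 x 140 x 36 mm; origin on the table under the spindle. The housing reaches 60 mm to -x and 175 mm to +x of the spindle. A white toothed wheel head 121 mm across, top 62 mm above the table, has its centre 108 mm to +x of the spindle.
- pot: small terracotta pot, 72 mm across, 68 mm high, standing; origin at the centre of its underside. Bystander.
- brayer: black brayer lying on its side, 130 mm long (handle to its -x), 86 mm wide over the roller's steel frame, 32 mm high; origin on the table. Bystander.
- palette: stainless steel paint palette, 160 x 110 x 14 mm; origin at the centre of its underside. Bystander.
- sculpting_tool: wooden sculpting tool lying along its x, 178 mm long, 9 mm thick; origin at the centre of its underside. Bystander.
Not all that is in view belongs to the job. Several things look just like the gear: the one meant starts nearest to the robot's base.

How it is judged:
On the way, in this order (a step that is already met when the one before it is completed fails the run):
1. the gear is lifted upright over the spindle, or stands on its tip (horizontal distance between gear and spindle_tip below 0.02 m and z of gear in the frame of spindle_tip above -0.002 m and angle between gear's own z axis and vertical below 0.3 rad), for 0.05 s.
2. the splines have meshed: the gear has slid at least 10 mm down over the spindle (horizontal distance between gear and spindle_tip below 0.004 m and z of gear in the frame of spindle_tip below -0.01 m and angle between gear's own z axis and vertical below 0.12 rad), for 0.05 s.
At the end, for the whole second after the job is handed in: For the last second: gear meshed on the spindle (within 4 mm of its axis, tilt < 0.1 rad, bore within 0.16 rad of the cross), underside 38.5 mm or more below the tip, collar down more than 6 of 8 mm, gear still, fingers on it with more than 3 N (value of joint collar above 0.006 m and horizontal distance between gear and spindle_tip below 0.004 m and z of gear in the frame of spindle_tip below -0.0385 m and angle between gear's own z axis and vertical below 0.1 rad and (angle between the x axis of gear and the x axis of spindle_tip, either way round below 0.16 rad or angle between the x axis of gear and the y axis of spindle_tip, either way round below 0.16 rad) and contact force between gear and the fingers above 3 N and linear speed of gear below 0.02 m/s); the arm keeps its last pose, push and grip.
It fails at once if the pot is shifted more than 30 mm (distance of pot from where it was at the start of the episode above 0.03 m).
It fails at once if the brayer is shifted more than 30 mm (distance of brayer from where it was at the start of the episode above 0.03 m).
It fails at once if the palette is shifted more than 30 mm (distance of palette from where it was at the start of the episode above 0.03 m).
It fails at once if the sculpting tool is shifted more than 30 mm (distance of sculpting_tool from where it was at the start of the episode above 0.03 m).
It also fails if it takes over 48 s, if anything falls off the work surface, if the arm or the gripper's body presses on something with over 40 N, if the wrist force passes 120 N, or if a joint passes its speed limit or range.

## Working session

There is one attempt and no reset: what is moved stays moved. The work goes in short steps, Python scripts to look and compute and a tool call to move; the robot and the scene stay as the last step left them, time stands still between calls to the robot, and variables do not carry over. Pictures are saved under pics/ and viewed, and the job is handed in when it is done.

Besides the shell and the picture viewer there is one more tool, called after ">>>" as name(argument=value, ...), one argument or row to a line, values as JSON. servo_tool: Moves the arm, as the interface text tells. Its arguments: {"type":"object","properties":{"gripper":{"type":"array"},"delta_pos":{"type":"array"},"turn":{"type":"array"}},"required":["gripper","delta_pos","turn"]}

```bash
mkdir -p pics; ls; python3 - <<'E'
from station import env, eyes
import cv2, numpy as np
print(env.get_obs(), env.grip_point_offset)
for n in ["side","top","wrist"]:
    d=eyes.read_camera(n)
    cv2.imwrite(f"pics/{n}0.png",d["frame"][:,:,::-1])
    print(n,{k:np.round(v,4).tolist() for k,v in d.items() if k!="frame"})
    np.savez(f"{n}0.npz",**d)
E
```

```text
pics
{'time': 0.0, 'joints': array([ 1.04039715e+00,  4.91578976e-01,  1.55944902e+00, -1.03453907e-06,
        1.09167796e+00, -1.05639756e-01]), 'joint_velocities': array([ 0.00228867, -0.00131284, -0.00200438,  0.00142747, -0.00011767,
       -0.00057282]), 'tau': array([ 1.10733519e-03, -6.18453813e+01, -2.61591947e+01, -6.52516701e-05,
        4.09547734e-03, -3.27111394e-06]), 'eef_pos': array([0.25745418, 0.56927015, 0.23071582]), 'tcp_rot': array([ 0.59380797, -0.38355038,  0.59451047,  0.38319512]), 'wrist_force': array([ 0.23512825, -0.13794786, -0.24227535]), 'torque': array([-0.01186419,  0.05231387, -0.02846908]), 'width': 1.0017739423296816} 0.0187
side {'camera_matrix': [[443.9336, 0.0, 316.7447], [0.0, 443.9336, 201.9808], [0.0, 0.0, 1.0]], 'rvec': [2.189, -0.8558, 0.3521], 'tvec': [-0.4168, 0.2921, 1.4758]}
top {'camera_matrix': [[499.2336, 0.0, 323.9852], [0.0, 499.2336, 202.5802], [0.0, 0.0, 1.0]], 'rvec': [2.1661, -2.1212, 0.1263], 'tvec': [-0.0578, 0.5201, 1.4843]}
wrist {'camera_matrix': [[292.5837, 0.0, 318.283], [0.0, 292.5837, 202.7122], [0.0, 0.0, 1.0]], 'mount': [[-0.0001, -0.2626, 0.9649, -0.1422], [-0.0007, -0.9649, -0.2626, 0.0667], [1.0, -0.0006, -0.0001, -0.0001], [0.0, 0.0, 0.0, 1.0]]}
```

View pics/top0.png

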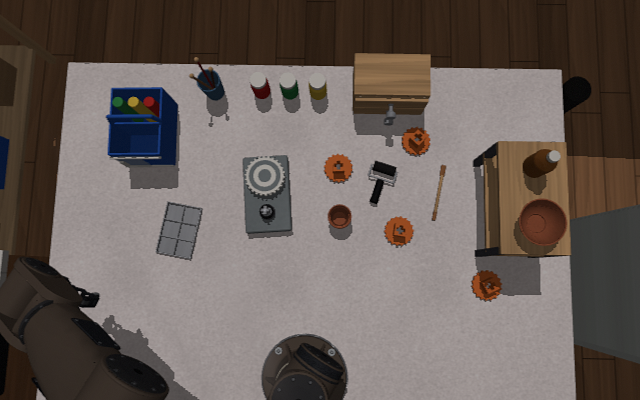

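View pics/side0.png

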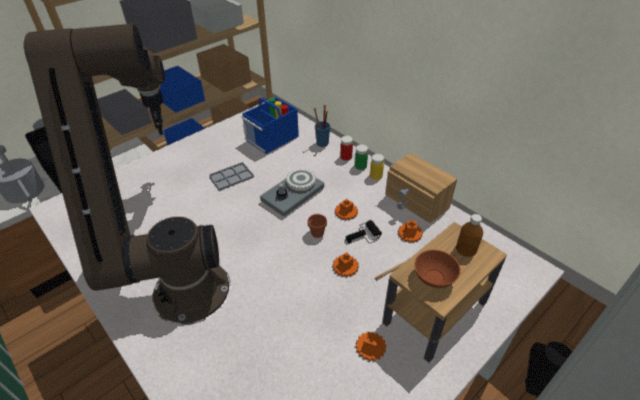

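View pics/wrist0.png

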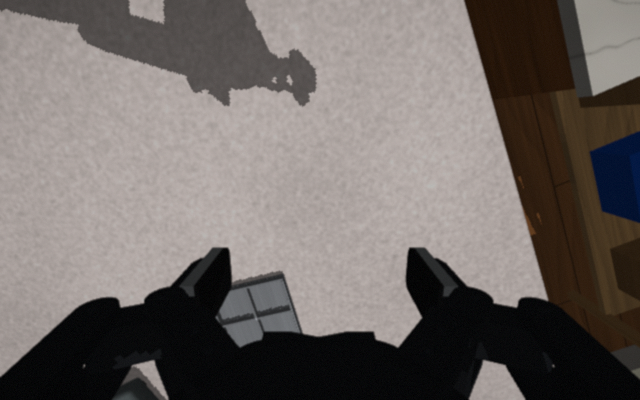

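The top picture shows four gear-like things, at (338,168), (416,141), (399,231) and (487,285), and the spindle at about (267,212). I'll measure how far each gear is from the base.

```bash
cat > h.py <<'E'
import numpy as np, cv2
from scipy.spatial.transform import Rotation as R
def load(n): return dict(np.load(n))
def ray(d,uv):
    Rm=cv2.Rodrigues(np.asarray(d["rvec"],float))[0]; t=np.asarray(d["tvec"]).ravel()
    k=np.linalg.inv(d["camera_matrix"])@np.array([uv[0],uv[1],1.])
    return -Rm.T@t, Rm.T@k
def onz(d,uv,z):
    o,r=ray(d,uv); return o+r*(z-o[2])/r[2]
def proj(d,P):
    return cv2.projectPoints(np.asarray(P,float).reshape(-1,3),np.asarray(d["rvec"],float),np.asarray(d["tvec"],float),d["camera_matrix"],None)[0].reshape(-1,2)
def wrist(d,pos,q):
    # add rvec/tvec to wrist dict
    T=np.eye(4);T[:3,:3]=R.from_quat(q,scalar_first=True).as_matrix();T[:3,3]=pos
    M=np.linalg.inv(T@d["mount"]); d["rvec"]=cv2.Rodrigues(M[:3,:3])[0]; d["tvec"]=M[:3,3]; return d
E
python3 - <<'E'
from h import *
t=load("top0.npz")
for uv in [(338,168),(416,141),(399,231),(487,285)]:
    p=onz(t,uv,.012); print(uv,p.round(3),np.hypot(p[0],p[1]).round(3))
print("spindle",onz(t,(267,211),.094))
f=t["frame"][:,:,::-1]
a=cv2.resize(f[190:310,370:530],None,fx=5,fy=5,interpolation=cv2.INTER_CUBIC)
cv2.imwrite("pics/cropg.png",a)
a=cv2.resize(f[140:250,220:380],None,fx=5,fy=5,interpolation=cv2.INTER_CUBIC)
cv2.imwrite("pics/crops.png",a)
E
```

```text
(338, 168) [ 0.634 -0.088  0.012] 0.64
(416, 141) [ 0.725 -0.33   0.012] 0.796
(399, 231) [ 0.441 -0.278  0.012] 0.521
(487, 285) [ 0.284 -0.542  0.012] 0.612
spindle [0.48507478 0.11797057 0.094     ]
```

View pics/cropg.png

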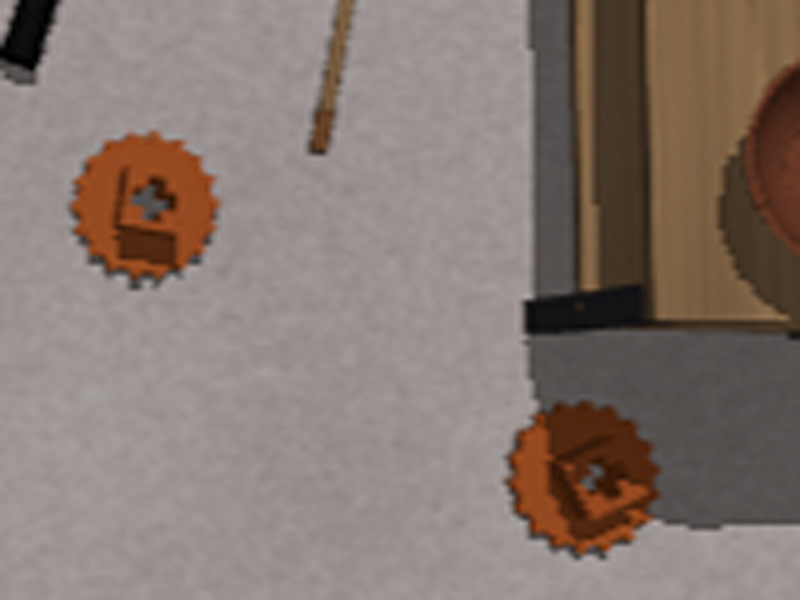

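View pics/crops.png

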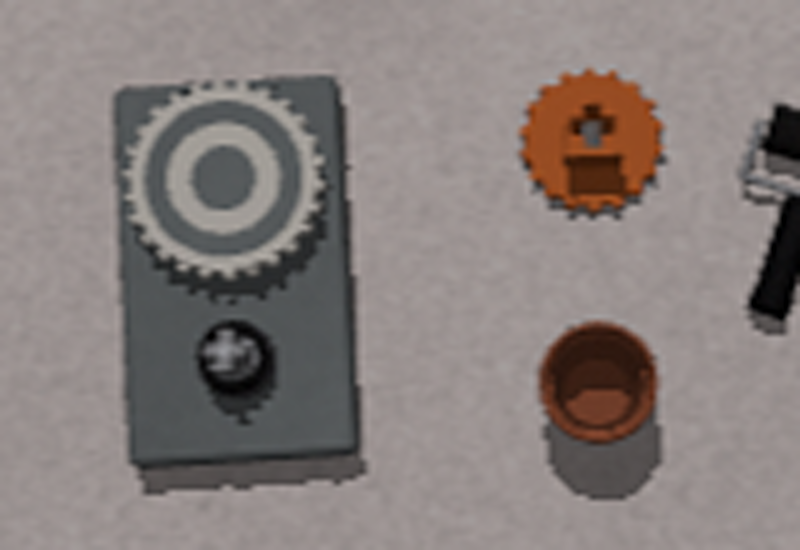

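The one meant is (399,231): 0.521 m from the base, against 0.612, 0.640 and 0.796 m for the others. The crop shows its square hub with the cross bore, lying in the open. I'll check the tool heading, then view the spindle from the wrist on the way over.

```bash
python3 - <<'E'
from h import *
q=[ 0.59380797, -0.38355038,  0.59451047,  0.38319512]
M=R.from_quat(q,scalar_first=True).as_matrix(); print(M.round(3))
w=load("wrist0.npz"); c=M@w["mount"][:3,3]; print("cam off",c, "optical",M@w["mount"][:3,2])
E
```

```text
[[-0.001 -0.911  0.412]
 [-0.001  0.412  0.911]
 [-1.     0.    -0.001]]
cam off [-0.06073624  0.02748198  0.1421698 ] optical [ 0.23871776 -0.10927176 -0.96492151]
```

>>> servo_tool(
  gripper=[0,0,0,0,0,0,0,0],
  delta_pos=[
    [0.42,-0.83,0],
    [0.42,-0.83,0],
    [0.42,-0.83,0],
    [0.42,-0.83,0],
    [0.42,-0.83,0],
    [0.42,-0.83,0],
    [0.42,-0.83,0],
    [0.42,-0.83,0],
  ],
  turn=[-0.73,-0.73,-0.73,-0.73,-0.73,-0.73,-0.73,-0.73],
)

```text
time: 1.15
eef_pos: [0.4597, 0.1694, 0.2314]
tcp_rot: [0.706, -0.043, 0.706, 0.043]
wrist_force: [0.4, 1.8, 0.1]
width: 1.004
```

>>> servo_tool(
  gripper=[0,0,0],
  delta_pos=[
    [0.42,-0.83,0],
    [0,0,0],
    [0,0,0],
  ],
  turn=[-0.73,0,0],
)

```text
time: 1.52
eef_pos: [0.4841, 0.1213, 0.2311]
tcp_rot: [0.707, 0.0, 0.707, -0.0]
wrist_force: [-0.5, 0.6, -0.4]
width: 0.996
```

```bash
cat > shot.py <<'E'
from station import env, eyes
from h import *
def shot(name):
    o=env.get_obs(); d=eyes.read_camera("wrist"); wrist(d,o["eef_pos"],o["tcp_rot"])
    np.savez(name+".npz",**d); cv2.imwrite(f"pics/{name}.png",d["frame"][:,:,::-1])
    M=R.from_quat(o["tcp_rot"],scalar_first=True).as_matrix()
    print(o["time"],o["eef_pos"],"F",o["wrist_force"].round(1),"T",o["torque"].round(2),"w",o["width"],"heading",np.degrees(np.arctan2(M[1,2],M[0,2])),"x",M[:,0].round(3))
    return d
E
python3 -c "
from shot import *
shot('w1')"
```

```text
1.525 [0.48408583 0.12131598 0.23112668] F [-0.5  0.6 -0.4] T [ 0.02  0.01 -0.  ] w 0.9959065350973149 heading -0.037330584556252745 x [-0.001  0.    -1.   ]
```

View pics/w1.png

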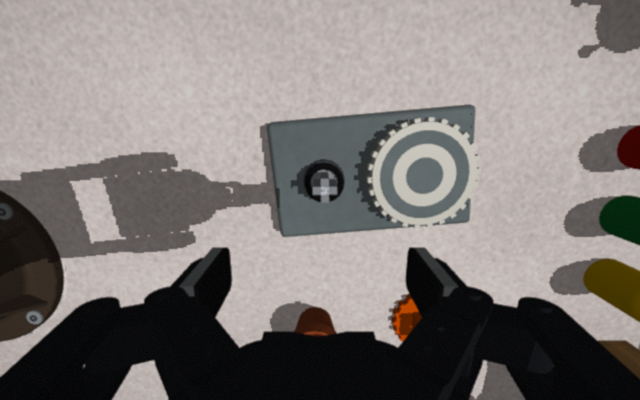

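The wrist picture shows the spindle cross at about (325,185) and the collar around (324,180). I'll enlarge it.

```bash
python3 - <<'E'
from h import *
w=load("w1.npz"); t=load("top0.npz")
f=w["frame"][:,:,::-1]
a=cv2.resize(f[155:215,290:360],None,fx=10,fy=10,interpolation=cv2.INTER_CUBIC)
cv2.imwrite("pics/w1c.png",a)
print(onz(w,(325,186),.094),onz(w,(324,181),.06))
E
```

```text
[0.4901962  0.12855456 0.094     ] [0.4898375  0.12690043 0.06      ]
```

View pics/w1c.png

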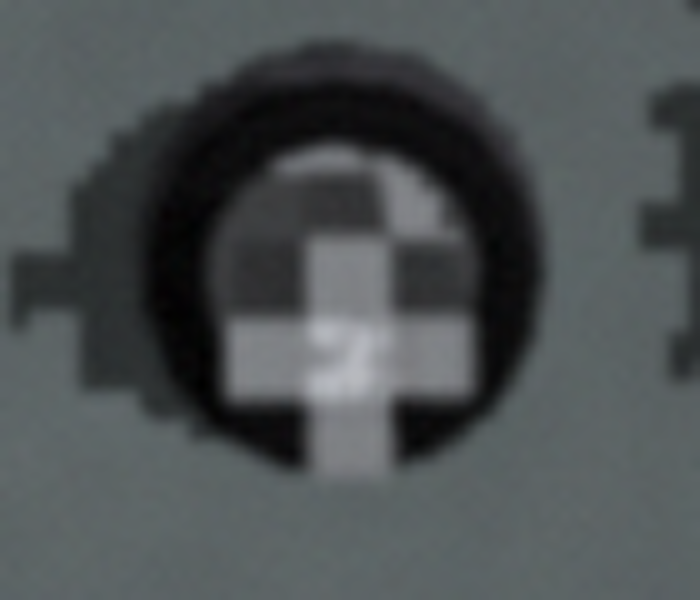

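```bash
python3 - <<'E'
from h import *
w=load("w1.npz"); t=load("top0.npz")
print(onz(w,(324.4,190.3),.094),onz(t,(265.6,210.2),.094))
for h in (0,2,-2):
  P=np.array([.4895,.1235,.094]);c,s=np.cos(np.radians(h)),np.sin(np.radians(h))
  print(h,[((proj(w,P+12e-3*np.array(v))-[290,155]+.5)*10).round(0).tolist() for v in [(c,s,0),(-c,-s,0),(-s,c,0),(s,-c,0)]])
E
```

```text
[0.48962968 0.12426326 0.094     ] [0.48734452 0.12215644 0.094     ]
0 [[[470.0, 365.0]], [[225.0, 366.0]], [[348.0, 245.0]], [[347.0, 484.0]]]
2 [[[470.0, 361.0]], [[225.0, 370.0]], [[344.0, 245.0]], [[351.0, 484.0]]]
-2 [[[470.0, 370.0]], [[225.0, 362.0]], [[352.0, 245.0]], [[343.0, 484.0]]]
```

>>> servo_tool(
  gripper=[0,0,0,0,0,0,0,0],
  delta_pos=[
    [-0.09,-0.84,-0.09],
    [-0.09,-0.84,-0.09],
    [-0.09,-0.84,-0.09],
    [-0.09,-0.84,-0.09],
    [-0.09,-0.84,-0.09],
    [-0.09,-0.84,-0.09],
    [-0.09,-0.84,-0.09],
    [-0.09,-0.84,-0.09],
  ],
  turn=[0,0,0,0,0,0,0,0],
)

```text
time: 2.58
eef_pos: [0.4415, -0.2822, 0.1881]
tcp_rot: [0.707, -0.001, 0.707, 0.001]
wrist_force: [1.2, -0.1, -0.6]
width: 1.0
```

>>> servo_tool(
  gripper=[0,0],
  delta_pos=[
    [0,0,0],
    [0,0,0],
  ],
  turn=[0,0],
)

```text
time: 2.82
eef_pos: [0.4414, -0.2807, 0.1881]
tcp_rot: [0.707, -0.0, 0.707, 0.0]
wrist_force: [-0.5, 0.8, 0.2]
width: 1.0
```

```bash
python3 -c "
from shot import *
d=shot('w2')
cv2.imwrite('pics/w2c.png',cv2.resize(d['frame'][135:255,260:400,::-1],None,fx=5,fy=5,interpolation=cv2.INTER_CUBIC))"
```

```text
2.825 [ 0.44138352 -0.28069872  0.1880534 ] F [-0.5  0.8  0.2] T [-0.03 -0.05  0.02] w 0.9997068768542018 heading 0.03981894185693693 x [-0.  0. -1.]
```

View pics/w2.png

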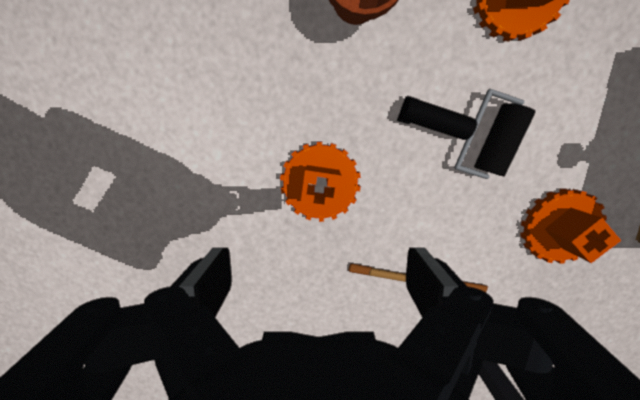

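View pics/w2c.png

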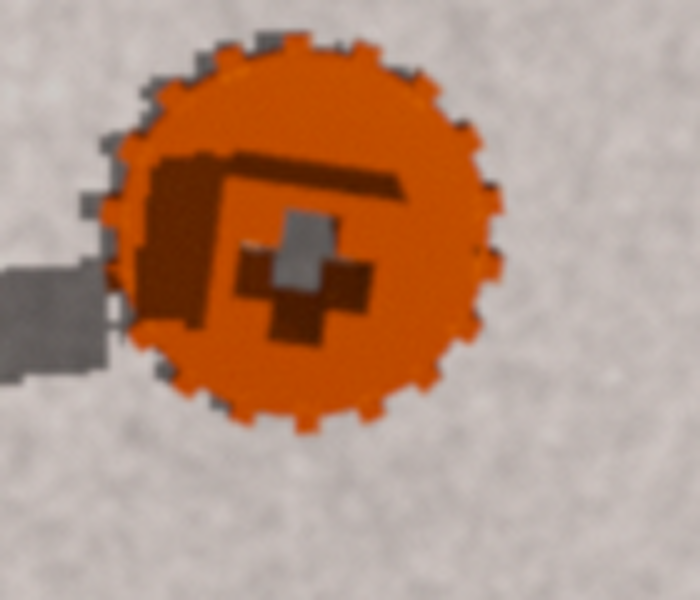

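The crop shows the target gear's bore cross centred at about (320.5,190.3) and turned about -7.5°. The sculpting tool's end is at (348,268).

```bash
python3 - <<'E'
from h import *
w=load("w2.npz"); t=load("top0.npz")
C=onz(w,(320.5,190.3),.05); print("gear",C)
for p in [(236.5,271.5),(371.5,288),(314.5,211.5),(295.5,343.5)]:
  q=onz(w,(260+p[0]/5-.4,135+p[1]/5-.4),.05); d=q-C; print(d.round(4),np.degrees(np.arctan2(d[1],d[0])))
print("disc",onz(w,(320,181),.012),"tool end",onz(w,(348,268),.005),onz(w,(487,288),.005))
print("top view",onz(t,(370+150/5-.4,190+199/5-.4),.05))
E
```

```text
gear [ 0.44314719 -0.27790269  0.05      ]
[-0.0133  0.0014  0.    ] 173.99234931706266
[ 0.0132 -0.0019  0.    ] -8.251544473602488
[0.0019 0.0133 0.    ] 81.82530457663603
[-0.0018 -0.0132  0.    ] -97.5825136559812
disc [ 0.44284187 -0.27599683  0.012     ] tool end [ 0.47738696 -0.3857246   0.005     ] [ 0.65194401 -0.41324715  0.005     ]
top view [ 0.44293324 -0.27442848  0.05      ]
```

>>> servo_tool(
  gripper=[0,0,0,0,0,0],
  delta_pos=[
    [0.03,0.045,0],
    [0,0,-0.7],
    [0,0,-0.7],
    [0,0,-0.7],
    [0,0,-0.5],
    [0,0,0],
  ],
  turn=[-0.76,0,0,0,0,0],
)

```text
time: 3.62
eef_pos: [0.4428, -0.2774, 0.031]
tcp_rot: [0.705, 0.047, 0.707, -0.046]
wrist_force: [-0.5, -0.2, 0.2]
width: 1.007
```

```bash
python3 -c "
from shot import *
d=shot('w3')
"
```

```text
3.625 [ 0.44278586 -0.27743167  0.03097305] F [-0.5 -0.2  0.2] T [ 0.01 -0.01  0.01] w 1.0067362135396214 heading -7.520970626542064 x [-0.003  0.002 -1.   ]
```

View pics/w3.png

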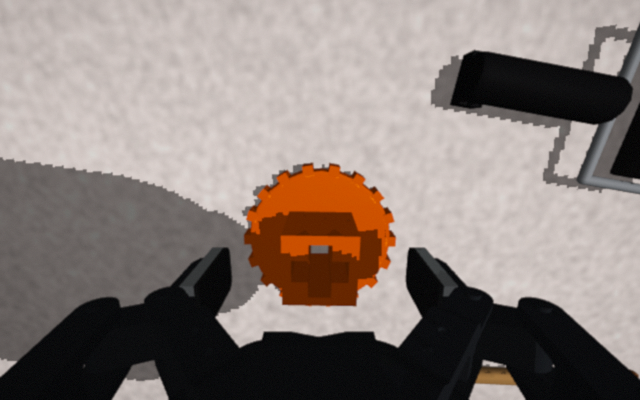

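The hub sits midway between the fingers at about column 319, square to the pads. Now down 12 mm and close.

>>> servo_tool(
  gripper=[0,0,1,1,1,1,1,1],
  delta_pos=[
    [0,0,-0.2],
    [0,0,0],
    [0,0,0],
    [0,0,0],
    [0,0,0],
    [0,0,0],
    [0,0,0],
    [0,0,0],
  ],
  turn=[0,0,0,0,0,0,0,0],
)

```text
time: 4.68
eef_pos: [0.4431, -0.2794, 0.0206]
tcp_rot: [0.706, 0.047, 0.705, -0.047]
wrist_force: [-0.0, 0.1, 5.9]
width: 0.414
```

```bash
python3 -c "
from shot import *
d=shot('w4')
"
```

```text
4.675 [ 0.44312955 -0.27938288  0.0206328 ] F [-0.   0.1  5.9] T [ 0.1   0.09 -0.09] w 0.4135769589279147 heading -7.647711013397365 x [ 0.001 -0.    -1.   ]
```

View pics/w4.png

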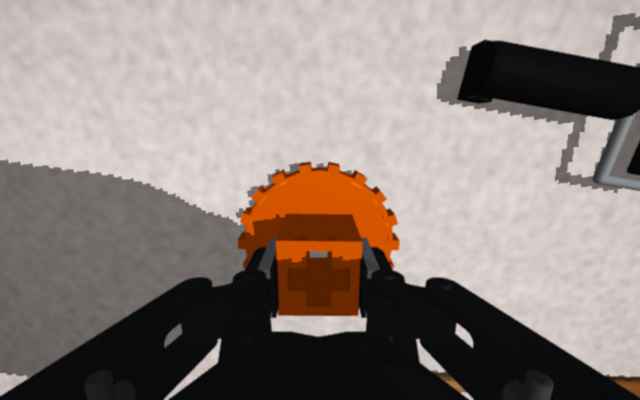

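Gripped squarely (width 0.414, about 35 mm). Lift, then carry by the gear-to-spindle difference of (+46.5, +402) mm and +7.6°.

>>> servo_tool(
  gripper=[1,1,1,1],
  delta_pos=[
    [0,0,0.5],
    [0,0,0.75],
    [0,0,0.75],
    [0,0,0],
  ],
  turn=[0,0,0,0],
)

```text
time: 5.22
eef_pos: [0.4439, -0.2799, 0.143]
tcp_rot: [0.707, 0.046, 0.704, -0.048]
wrist_force: [-0.4, 0.1, -2.3]
width: 0.412
```

>>> servo_tool(
  gripper=[1,1,1,1,1,1,1,1],
  delta_pos=[
    [0.1,0.84,0],
    [0.1,0.84,0],
    [0.1,0.84,0],
    [0.1,0.84,0],
    [0.1,0.84,0],
    [0.1,0.84,0],
    [0.1,0.84,0],
    [0.1,0.84,0],
  ],
  turn=[0.095,0.095,0.095,0.095,0.095,0.095,0.095,0.095],
)

```text
time: 6.22
eef_pos: [0.4906, 0.1256, 0.1391]
tcp_rot: [0.707, -0.0, 0.708, -0.0]
wrist_force: [0.5, -0.2, -1.4]
width: 0.414
```

>>> servo_tool(
  gripper=[1,1,1],
  delta_pos=[
    [0,0,0],
    [0,0,0],
    [0,0,0],
  ],
  turn=[0,0,0],
)

```text
time: 6.6
eef_pos: [0.4908, 0.123, 0.1398]
tcp_rot: [0.707, 0.001, 0.707, -0.001]
wrist_force: [0.2, -0.6, -1.4]
width: 0.41
```

```bash
python3 -c "
from shot import *
d=shot('w5')
for n in ('top','side'):
    d=eyes.read_camera(n); np.savez(n+'5.npz',**d)
    p=proj(d,[.489,.123,.1])[0].astype(int); print(n,p)
    f=d['frame'][p[1]-50:p[1]+50,p[0]-65:p[0]+65,::-1]
    cv2.imwrite('pics/'+n+'5.png',cv2.resize(f,None,fx=6,fy=6,interpolation=cv2.INTER_CUBIC))
"
```

```text
6.6 [0.49080385 0.12299365 0.13975683] F [ 0.2 -0.6 -1.4] T [-0.02 -0.02 -0.02] w 0.4095590054018432 heading -0.1201184209639451 x [-0.001 -0.    -1.   ]
top [265 209]
side [280 183]
```

View pics/w5.png

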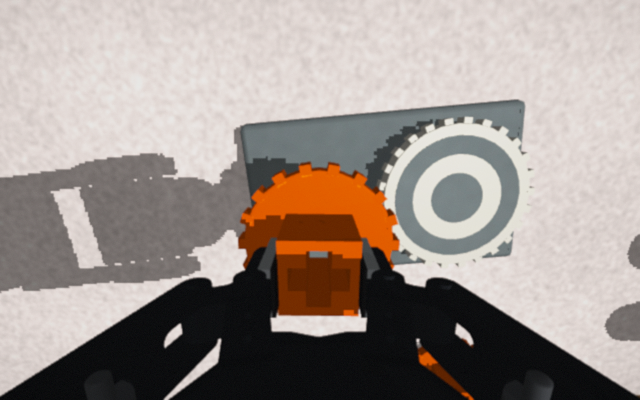

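View pics/side5.png

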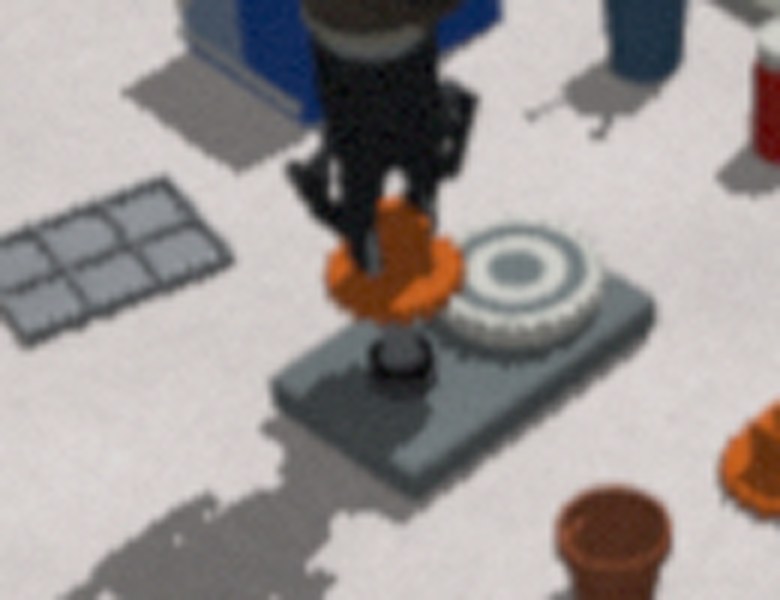

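View pics/top5.png

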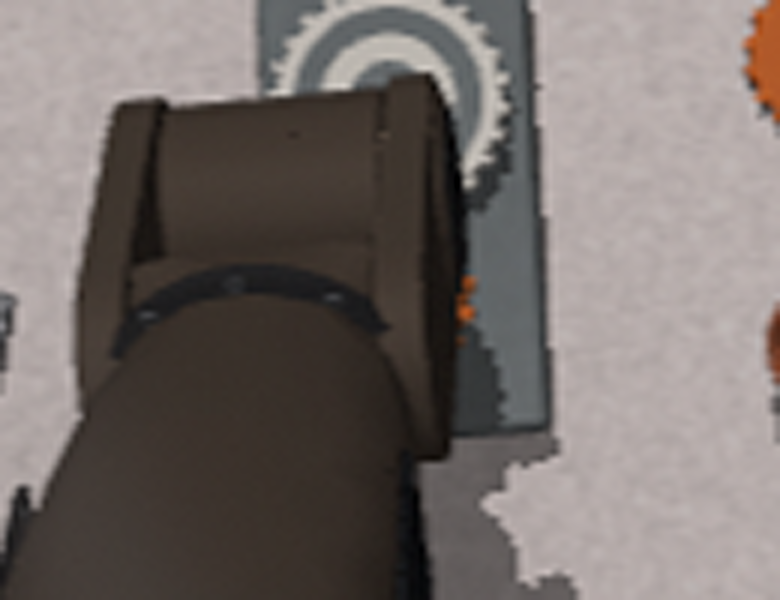

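>>> servo_tool(
  gripper=[1,1,1,1,1],
  delta_pos=[
    [-0.018,0.005,0],
    [0,0,-0.2],
    [0,0,-0.2],
    [0,0,0],
    [0,0,0],
  ],
  turn=[0,0,0,0,0],
)

```text
time: 7.38
eef_pos: [0.4899, 0.1243, 0.116]
tcp_rot: [0.707, 0.0, 0.707, -0.0]
wrist_force: [-0.2, -0.2, -1.3]
width: 0.413
```

>>> servo_tool(
  gripper=[1,1,1],
  delta_pos=[
    [0,0,-0.05],
    [0,0,-0.05],
    [0,0,0],
  ],
  turn=[0,0,0],
)

```text
time: 7.75
eef_pos: [0.4898, 0.1242, 0.11]
tcp_rot: [0.707, 0.0, 0.707, -0.0]
wrist_force: [0.3, -1.0, -1.3]
width: 0.412
```

No contact force although the underside should be about 4 mm below the tip, so it seems to be entering the splines. Continuing down.

>>> servo_tool(
  gripper=[1,1,1,1],
  delta_pos=[
    [0,0,-0.05],
    [0,0,-0.05],
    [0,0,-0.05],
    [0,0,0],
  ],
  turn=[0,0,0,0],
)

```text
time: 8.25
eef_pos: [0.4898, 0.1242, 0.1008]
tcp_rot: [0.707, 0.0, 0.707, -0.0]
wrist_force: [0.5, -1.4, -2.0]
width: 0.41
```

>>> servo_tool(
  gripper=[1,1,1,1],
  delta_pos=[
    [0,0,-0.07],
    [0,0,-0.07],
    [0,0,-0.07],
    [0,0,0],
  ],
  turn=[0,0,0,0],
)

```text
time: 8.75
eef_pos: [0.4897, 0.1242, 0.0881]
tcp_rot: [0.707, 0.0, 0.707, -0.0]
wrist_force: [0.1, -2.3, -2.0]
width: 0.414
```

>>> servo_tool(
  gripper=[1,1,1,1],
  delta_pos=[
    [0,-0.01,-0.05],
    [0,0,-0.05],
    [0,0,-0.05],
    [0,0,0],
  ],
  turn=[0,0,0,0],
)

```text
time: 9.25
eef_pos: [0.4899, 0.1238, 0.0795]
tcp_rot: [0.707, 0.0, 0.707, -0.0]
wrist_force: [-1.4, 0.2, 2.6]
width: 0.415
```

>>> servo_tool(
  gripper=[1,1,1],
  delta_pos=[
    [0,0,-0.04],
    [0,0,-0.04],
    [0,0,0],
  ],
  turn=[0,0,0],
)

```text
time: 9.62
eef_pos: [0.4899, 0.1237, 0.0748]
tcp_rot: [0.707, 0.0, 0.707, -0.0]
wrist_force: [-2.6, 0.8, 6.9]
width: 0.413
```

>>> servo_tool(
  gripper=[1,1,1],
  delta_pos=[
    [-0.005,0,-0.035],
    [0,0,0],
    [0,0,0],
  ],
  turn=[0,0,0],
)

```text
time: 10.0
eef_pos: [0.4899, 0.1237, 0.0729]
tcp_rot: [0.707, 0.0, 0.707, -0.0]
wrist_force: [-0.7, 0.5, 7.6]
width: 0.413
```

>>> servo_tool(
  gripper=[1,1,1],
  delta_pos=[
    [0,0,-0.02],
    [0,0,0],
    [0,0,0],
  ],
  turn=[0,0,0],
)

```text
time: 10.38
eef_pos: [0.4899, 0.1238, 0.0725]
tcp_rot: [0.708, 0.0, 0.707, -0.0]
wrist_force: [-3.8, 0.4, 19.4]
width: 0.411
```

```bash
python3 -c "
from shot import *
d=shot('w6')
for n in ('side',):
    d=eyes.read_camera(n); np.savez(n+'6.npz',**d)
    p=proj(d,[.489,.123,.07])[0].astype(int); print(n,p)
    f=d['frame'][p[1]-35:p[1]+35,p[0]-45:p[0]+45,::-1]
    cv2.imwrite('pics/'+n+'6.png',cv2.resize(f,None,fx=8,fy=8,interpolation=cv2.INTER_CUBIC))
print(env.get_obs()['wrist_force'],env.get_obs()['eef_pos'])
"
```

```text
10.375 [0.48990225 0.12375336 0.07249557] F [-3.8  0.4 19.4] T [ 0.05  0.79 -0.03] w 0.41071087430800873 heading -0.037534613260468704 x [ 0.002  0.    -1.   ]
side [281 189]
[-3.42200759  0.42395646 20.15382796] [0.48990254 0.1237581  0.07252071]
```

View pics/w6.png

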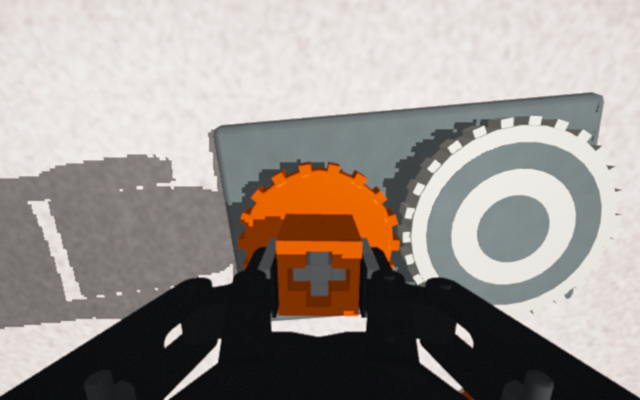

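View pics/side6.png

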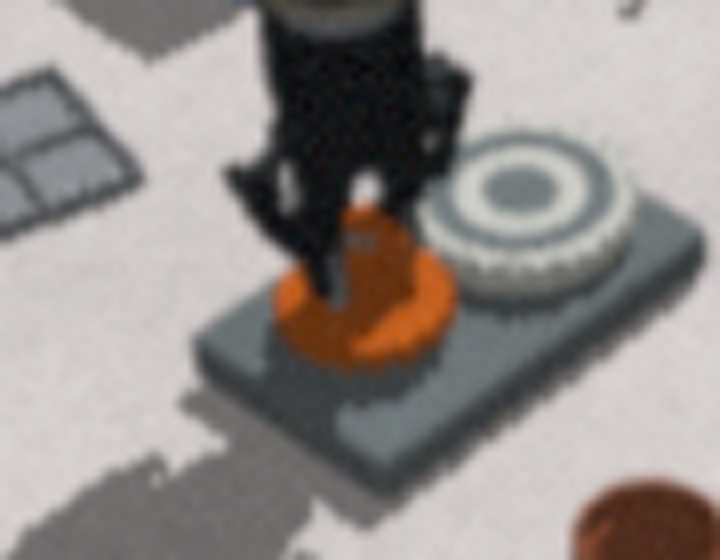

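The spindle cross shows in the bore at about (318,273), aligned with the hub. The TCP stands at z = 72.5 mm, which puts the underside at about 52 mm, the stop height. The force jumped from 7.6 to 20 N over the last 0.4 mm, so the collar is on its stop, and the force is steady. Handing in.

```bash
python3 -c "
from station import env
print(env.sign_off()); o=env.get_obs(); print(o['time'],o['wrist_force'],o['eef_pos'],o['width'])"
```

```text
the job is handed in; nothing more can be done
None
the job is handed in; nothing more can be done
```

The gear is back on the spindle with the splines meshed, and the arm is still holding it pressed down on the spring collar. I handed the job in at about 10.4 s and got no verdict back.

**What I did:** I picked the gear nearest the base, 0.52 m away, and gripped it by its hub. I carried it over the spindle and turned it 7.6° so the cross lined up. It then slid down with no more than about 2.5 N of side force until the collar stopped.

**Last checks:**
- **Height:** the underside is about 52 mm above the table, roughly 42 mm below the spindle tip. That is worked out from the tool height, not seen directly.
- **Collar:** the upward force jumped from 7.6 to about 20 N over the last 0.4 mm, which fits the collar being on its stop. The collar itself is hidden under the gear.
- **Fit:** the spindle cross shows lined up in the bore, with the tool heading within 0.1° of the heading I measured for the spindle.
- **Grip:** the fingers are closed on the hub at about 35 mm.

**Disagreements:** the top and wrist cameras differed by 2–4 mm on the gear and spindle positions. I used the wrist camera's gear-to-spindle difference instead, and it fitted. About 3–4 N of side force in x was still there at the end.

The moves stayed clear of the pot, brayer, palette and sculpting tool, but I didn't measure their positions again at the end.

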